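# Roll the cap strips home on a rack of water samples

### The job

Take the hand roller from its stand and roll it over the cap strips on the rack of sample tubes, with steady, moderate pressure, until all twelve strips are fully home; press only with the roller, and never so hard (30 N) that the tubes could crack. Then set the roller back upright in its stand, without dropping it. Leave the bottles and the beaker alone.

Things in the scene. Friction and masses are not known exactly. Their poses are not given: they have to be found in the camera images.
- holder: fixed holder: base 160 (x) x 120 (y) x 8 mm, origin under its centre, z up. On corner pillars (tops 52 mm up) stands a platform with a grey 128 x 86 mm tube rack, twelve white cap strips across it as a flat sheet. Its height (20 mm range) and slope along x (up to 0.03 rad), set by nuts, differ each time, are not in this pose and do not give. Tops of strips at home: 68 to 88 mm up at mid rack
- roller: hand roller: free-turning rubber drum, diameter 32, 94 mm long along y; origin at its lowest point, centred; z up, drum axis at z = 16. Steel bridge plate 64 (x) x 106 (y) mm, z = 38 to 43; side plates at y = +-51.5, 16 mm wide, down to z = 7; upright black grip with flat sides, 24 thick along x, 60 along y, z = 43 to 93 mm. About 0.3 kg. Rolls along its x. Starts upright, hanging in its stand
- stand: white trough stand, screwed down, base 90 (x) x 140 (y) mm, origin under its centre. Two walls along y, tops at z = 46 mm, leave a slot 46 mm wide (x) for the drum; end walls at y = +-61, 6 mm thick, tops at z = 31. Hung up, the roller's bridge plate rests on the long walls, its axes along the stand's (either way round), its origin over the stand's origin at z = 8 mm
- drum (a joint): turn of the drum in its yoke, rad, 0 at the start; 6 to 7 rad for a pass over the whole rack
- strip0 (a joint): how far cap strip 0 (at x = -49.5 mm in the holder's frame) has been pressed in, m: 0 to 0.0015 at the start, 0.005 is home, on a hard stop. Each strip is 8.3 mm along x, 74 mm along y, flat-topped, 9 mm pitch. A strip gives way straight down at about 6 N (every strip under the drum adds as much, and pushing fast adds more) and stays where it is left
- strip1 (a joint): how far cap strip 1 (at x = -40.5 mm in the holder's frame) has been pressed in, m: 0 to 0.0015 at the start, 0.005 is home
- strip2 (a joint): how far cap strip 2 (at x = -31.5 mm in the holder's frame) has been pressed in, m: 0 to 0.0015 at the start, 0.005 is home
- strip3 (a joint): how far cap strip 3 (at x = -22.5 mm in the holder's frame) has been pressed in, m: 0 to 0.0015 at the start, 0.005 is home
- strip4 (a joint): how far cap strip 4 (at x = -13.5 mm in the holder's frame) has been pressed in, m: 0 to 0.0015 at the start, 0.005 is home
- strip5 (a joint): how far cap strip 5 (at x = -4.5 mm in the holder's frame) has been pressed in, m: 0 to 0.0015 at the start, 0.005 is home
- strip6 (a joint): how far cap strip 6 (at x = +4.5 mm in the holder's frame) has been pressed in, m: 0 to 0.0015 at the start, 0.005 is home
- strip7 (a joint): how far cap strip 7 (at x = +13.5 mm in the holder's frame) has been pressed in, m: 0 to 0.0015 at the start, 0.005 is home
- strip8 (a joint): how far cap strip 8 (at x = +22.5 mm in the holder's frame) has been pressed in, m: 0 to 0.0015 at the start, 0.005 is home
- strip9 (a joint): how far cap strip 9 (at x = +31.5 mm in the holder's frame) has been pressed in, m: 0 to 0.0015 at the start, 0.005 is home
- strip10 (a joint): how far cap strip 10 (at x = +40.5 mm in the holder's frame) has been pressed in, m: 0 to 0.0015 at the start, 0.005 is home
- strip11 (a joint): how far cap strip 11 (at x = +49.5 mm in the holder's frame) has been pressed in, m: 0 to 0.0015 at the start, 0.005 is home
- amber: amber glass bottle, 68 mm wide, 140 mm tall, standing; origin under its centre
- beaker: glass beaker, 66 mm wide, 85 mm tall, standing; origin under its centre
- flask: white plastic bottle, 64 mm wide, 130 mm tall, standing; origin under its centre
Not all that is in view belongs to the job. What is shaped like the roller but blue or yellow is not meant.

How it is judged (in metres and radians):
On the way, in this order (a step that is already met when the one before it is completed fails the run):
1. the roller is lifted out of its stand (z of roller in the frame of stand above 0.06 m), for 0.1 s.
2. all twelve strips have been rolled home: each within 1.5 mm of its stop, and the drum has turned by more than 2.5 rad (value of joint each of strip0, strip1, strip2, strip3, strip4, strip5, strip6, strip7, strip8, strip9, strip10, strip11 above 0.0035 m and (value of joint drum above 2.5 rad or value of joint drum below -2.5 rad)), for 0.1 s.
At the end, for the whole second after the job is handed in: all twelve strips within 1.5 mm of fully home; the roller hangs at rest upright in its stand (within 12 mm of its place sideways, 5 mm in height, 0.1 rad of upright), released; bottles and beaker within 20 mm of where they stood (value of joint each of strip0, strip1, strip2, strip3, strip4, strip5, strip6, strip7, strip8, strip9, strip10, strip11 above 0.0035 m and x of roller in the frame of stand between -0.012 and 0.012 m and y of roller in the frame of stand between -0.012 and 0.012 m and z of roller in the frame of stand between 0.003 and 0.013 m and angle between roller's own z axis and vertical below 0.1 rad and linear speed of roller below 0.02 m/s and distance of each of amber, beaker, flask from where it was at the start of the episode below 0.02 m); the robot touches nothing.
It fails at once if the roller presses on the rack or its caps with over 30 N (contact force between roller and holder above 30 N).
It fails at once if the fingers or the arm press on the rack, its caps or holder (contact force between any of the fingers, the arm and holder above 2 N).
It fails at once if the roller is dropped (linear speed of roller above 0.5 m/s and contact force between the fingers and roller below 0.1 N).
It fails at once if a bottle or the beaker is knocked aside (over 20 mm) (distance of any of amber, beaker, flask from where it was at the start of the episode above 0.02 m).
It also fails if it takes over 72 s, if anything falls off the work surface, if the arm or the gripper's body presses on something with over 40 N, if the wrist force passes 120 N, or if a joint passes its speed limit or range.

### The arm

A 6-joint arm with a two-finger parallel gripper is mounted at the origin on the work surface. World frame = base frame: x ahead of the robot, y to its left, z up, the work surface at z = 0. Lengths are in mm, angles in rad, forces in N, time in s.
With the tool pointing down it reaches from about 275 to 750 mm from the base axis. Payload 10.2 kg.
Tool frame: the origin (TCP) lies at the very end of the fingers, on their centre line; the grasp point (between the pads) lies 19 mm behind it; z points along the fingers, y is the line along which they close (so a half turn about z gives the same grasp; the last joint's range is limited). The gripper opens to 85 mm and grips with 20 to 120 N. Pads are 22 mm wide; open, the fingers measure 114 mm over their backs; the gripper's body (76 mm by 85 mm) begins 54 mm behind the grasp point. The pads swing forward as they close: fully open they stand 13 mm farther back than shut.
Start: joints at [-1.503, 0.313, 1.498, -0, 1.331, -0.223], TCP at [150.514, -502.968, 231.294] pointing down, gripper open.
Joint ranges: [-2.94, 2.94], [-0.97, 2.17], [0.19, 2.56], [-1.23, 4.37], [0.02, 3.11], [-2.88, 2.88]. Speed limits (rad/s): [2.39, 2.39, 3.01, 3.14, 3.14, 3.14].

### API

Orientations are given as a unit quaternion [w, x, y, z].
In Python, from rig import * gives the robot as it stands. The module is installed in compiled form; this text tells all that it offers.
- The arm moves only by the shell command python3 -m crank 'ROWS' [FORCE]. ROWS is JSON, a list that holds one entry, the list of rows, each a list of 7 numbers: the shift along the tool's x, y, z in units of 25 mm (1.0 is 25 mm), then the turn, a rotation vector about the tool's x, y, z in units of 8 degrees (1.0 is 8 degrees), then the finger opening in mm, from 0 to 85.4. A call has exactly 8 rows; each row shifts and turns the commanded pose from where the row before left it, along the tool's axes as they then stand; what a row does not reach is not made up. A row lasts 1/10 s, in which the tool goes at most 50 mm and 8.59 degrees, less where a joint would pass 70% of its speed; a pose out of reach is approached as far as the arm can. A call is refused whole if a number of a shift passes 1 or a number of a turn 1, either way. A call with a gripper value outside its range is refused whole. The fingers move at their own pace and stop on an object; FORCE is the grip in N (left out, the last holds). Time passes only in rows, so rows that do not move let the fingers close, or fill a call up. It gives the time, the measured TCP pose, the force, the opening and the grip force at its end, in the units of the state.
- sense(): the state, without advancing time (a new reading comes with each control period).
- capture(name): name is "side" or "top"; returns the picture (480x640x3 uint8, blue, green, red); there is no depth.
- camera_model(name): a dict with "fx", "fy", "cx", "cy" (pixels), "world_from_camera" (4x4, takes a point from camera to world coordinates). Camera axes: x right, y up, looking along -z (the intrinsics and any distortion apply to the point x, -y, -z); pixel columns grow to the right and rows downward; lengths in mm; the calibration is good to about 2 mm. A picture is of the moment at which its call begins. camera_model takes no time and is no camera call.
- finish_job(): hands the job in; it is judged then, once.
The state is a dict: "time_s": time; "joints": joint angles; "dq": joint speeds; "tau": joint torques, N m; "eef_pos": TCP position; "ee_rot": TCP orientation; "force": force on the tool from outside, world axes, zero at the start; "wrist_torque": the same for the moment, N m; "grip_width": opening from 0.0 (shut) to 1.0 (fully open); "grip_force": force on a finger pad.
Only numpy, scipy, OpenCV 4.12 (cv2) and the standard library are available. Lean on these libraries where they do the work, as an engineer would, in place of code of your own. Each camera call takes 0.05 s, during which the arm holds its last target. There are 200 camera calls.

## Working session

There is one attempt and no reset: what is moved stays moved. The work goes in short steps, Python scripts to look and compute and a shell command to move; the robot and the scene stay as the last step left them, time stands still between calls to the robot, and variables do not carry over. Pictures are saved under pics/ and viewed, at most 10 in all, crops included, and the job is handed in when it is done.

```bash
mkdir -p pics
python3 - <<'E'
from rig import *
import cv2, numpy as np
s=sense();print(s['eef_pos'],s['ee_rot'],s['force'],s['grip_width'])
for n in('side','top'):
    m=camera_model(n);print(n,{k:(np.round(v,3).tolist() if k=='world_from_camera' else v) for k,v in m.items()})
    cv2.imwrite(f'pics/{n}0.png',capture(n))
E
```

```text
[ 150.4883187  -502.70173443  230.73615551] [-6.40051255e-04  9.89449076e-01  1.44879658e-01  4.30194247e-05] [-0.64181624  0.03097095  0.27153151] 0.9991634010350051
side {'fx': 521.7554917337031, 'fy': 521.7554917337031, 'cx': 318.85136298120455, 'cy': 239.4787485266843, 'world_from_camera': [[0.955, 0.217, -0.2, 385.013], [-0.295, 0.662, -0.689, -632.837], [-0.017, 0.717, 0.696, 734.237], [0.0, 0.0, 0.0, 1.0]]}
top {'fx': 545.357563084596, 'fy': 545.357563084596, 'cx': 324.7307188916894, 'cy': 235.22230031044265, 'world_from_camera': [[0.007, 0.989, -0.148, 424.775], [-1.0, 0.005, -0.011, 21.317], [-0.01, 0.148, 0.989, 1086.218], [0.0, 0.0, 0.0, 1.0]]}
```

View pics/top0.png

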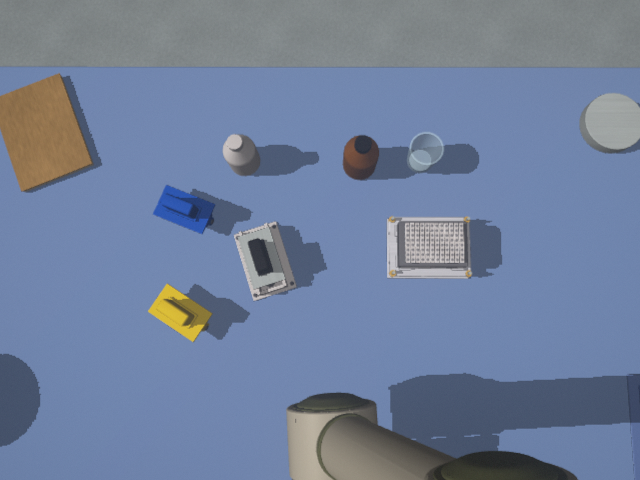

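View pics/side0.png

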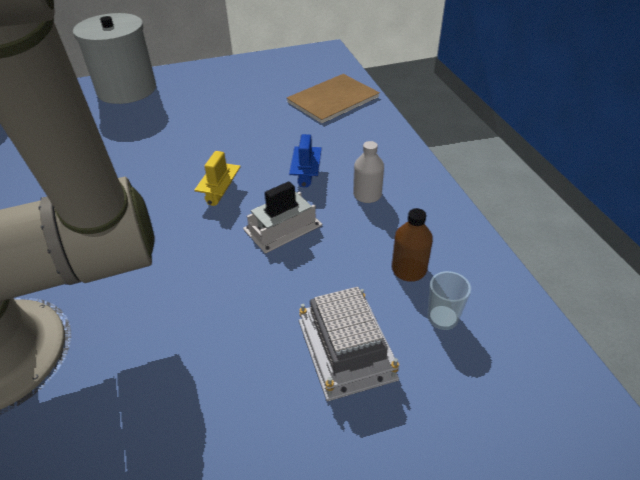

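The top view shows three roller shapes: one with a black grip and steel plate in the white stand at (262,257), a blue one at (185,209) and a yellow one at (180,312). The black-gripped one hanging in the stand fits the description. The holder is at (429,247), with its x axis along world ±y. The enlarged crop below is to confirm this.

Run:
```python
import cv2, numpy as np
t=cv2.imread('pics/top0.png');s=cv2.imread('pics/side0.png')
r=lambda im,x,y,w,h,k:cv2.resize(im[y:y+h,x:x+w],None,fx=k,fy=k,interpolation=cv2.INTER_CUBIC)
a=np.hstack([r(t,220,210,100,100,4),r(t,380,200,100,100,4)])
b=np.hstack([r(s,235,175,100,75,4),r(s,290,280,120,90,10/3)[:300,:400]])
cv2.imwrite('pics/c1.png',np.vstack([a,b[:200]]) if 0 else np.vstack([r(a,0,0,800,400,.75)[:300,:600],r(b,0,0,800,300,.75)]))
```

```text
(no output)
```

View pics/c1.png

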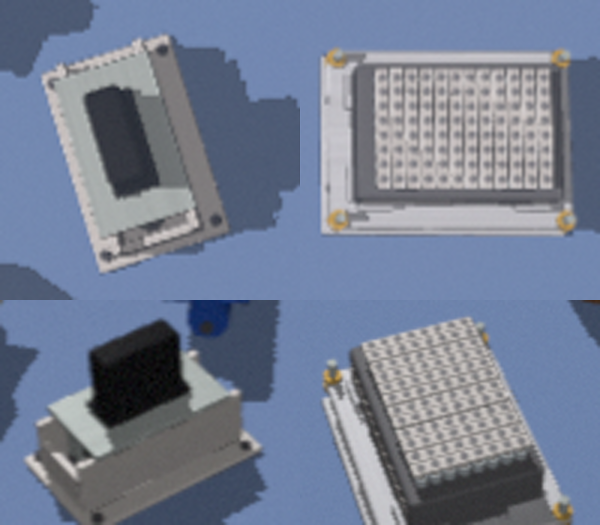

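The crop confirms it: a black upright grip on a steel bridge plate, hanging in the white stand. It also shows the cap sheet corners in both views. Now I'll convert these to positions.

```bash
cat > h.py <<'E'
from rig import *
import cv2, numpy as np
def ray(n,u,v):
    m=camera_model(n);W=np.array(m['world_from_camera'])
    d=W[:3,:3]@[(u-m['cx'])/m['fx'],-(v-m['cy'])/m['fy'],-1.];return W[:3,3],d/np.linalg.norm(d)
def onz(n,u,v,z):
    o,d=ray(n,u,v);return o+d*(z-o[2])/d[2]
def tri(p,q):
    o,d=ray('top',*p);O,D=ray('side',*q)
    t=np.linalg.lstsq(np.c_[d,-D],O-o,rcond=None)[0];a=o+t[0]*d;b=O+t[1]*D
    return (a+b)/2,np.linalg.norm(a-b)
E
python3 - <<'E'
from h import *
np.set_printoptions(precision=1,suppress=True)
c=lambda x,y:(220+x/3,210+y/3)
print('stand corners',[onz('top',*c(*p),6) for p in((170,35),(102,270),(228,230))])
for n,b in(('top',(230,220,300,305)),('side',(255,178,310,220))):
    im=cv2.imread(f'pics/{n}0.png');x,y,X,Y=b
    m=(im[y:Y,x:X].max(2)<55).astype(np.uint8)
    k,l,st,ce=cv2.connectedComponentsWithStats(m);i=1+st[1:,4].argmax()
    pts=np.argwhere(l==i)[:,::-1].astype(np.int32)
    r=cv2.minAreaRect(pts);print(n,st[i],ce[i]+[x,y],r[1],r[2])
    box=cv2.boxPoints(r)+[x,y];cc=ce[i]+[x,y]
    if n=='top':print([onz('top',*q,76) for q in box],onz('top',*cc,76),onz('top',*cc,80));tc=cc
    else:print(tri(tc,cc))
T=[(405,222),(464,222),(464,262.7),(405,262.7)]
S=[(358,287.2),(384,340),(336,352),(314,300.8)]
for p,q in zip(T,S):print('sheet',*tri(p,q))
print('base',[onz('top',*p,8) for p in((387,278.3),(470.7,278.3),(387,217.3))])
E
```

```text
stand corners [array([613.5, 129.9,   6. ]), array([456.7, 171.5,   6. ]), array([483.4,  89.1,   6. ])]
top [35 31  1  1  1] [265. 251.] (0.0, 0.0) 0.0
[array([545.6, 143.6,  76. ]), array([545.6, 143.6,  76. ]), array([545.6, 143.6,  76. ]), array([545.6, 143.6,  76. ])] [545.6 143.6  76. ] [545.1 143.1  80. ]
side [ 10   4  33  36 784] [280.1 199.5] (25.702238082885742, 35.55010223388672) 65.224853515625
(array([539.3, 143.3,  82.1]), np.float64(11.20081909382998))
sheet [ 599.8 -116.9   84.9] 1.0379993888629742
sheet [ 600.3 -226.2   85.9] 0.6851579650714185
sheet [ 525.2 -224.1   85.6] 0.7191548233880333
sheet [ 524.6 -116.7   78.3] 0.7562331825826417
base [array([500.8, -90.5,   8. ]), array([ 501.8, -255.2,    8. ]), array([623.2, -91.7,   8. ])]
```

Run:
```python
from h import *
np.set_printoptions(precision=1,suppress=True)
im=cv2.imread('pics/top0.png');x,y,X,Y=235,222,292,300
g=im[y:Y,x:X].max(2);m=(g<75).astype(np.uint8)
k,l,st,ce=cv2.connectedComponentsWithStats(m);i=1+st[1:,4].argmax();print(st[i])
pts=np.argwhere(l==i)[:,::-1].astype(np.int32);r=cv2.minAreaRect(pts)
box=[onz('top',*q,80) for q in cv2.boxPoints(r)+[x,y]];print(box,np.mean(box,0),onz('top',*(ce[i]+[x,y]),78))
for a,b in zip(box,box[1:]):print(np.linalg.norm(a-b),np.degrees(np.arctan2(*(b-a)[1::-1])))
```

```text
[ 14  17  24  36 544]
[array([563.3, 175.9,  80. ]), array([572.1, 148.2,  80. ]), array([508.2, 127.2,  80. ]), array([499.6, 154.6,  80. ])] [535.8 151.5  80. ] [535.5 151.7  78. ]
28.980195719522442 -72.3494476146392
67.22470406962458 -161.79209119649423
28.70572849035177 107.51941906523865
```

```bash
cat > w.py <<'E'
# usage: w.py x y z yaw(deg of tool x): remaining tool-frame shift in 25mm units, turn about tool z in 8deg units
import sys
from h import *
from scipy.spatial.transform import Rotation as R
np.set_printoptions(precision=3,suppress=True)
s=sense();q=np.array(s['ee_rot']);r=R.from_quat(q[[1,2,3,0]])
print('t',round(s['time_s'],2),'pos',np.array(s['eef_pos']),'F',np.array(s['force']),'M',np.array(s['wrist_torque']),'w',round(s['grip_width']*85.4,1),'gf',s['grip_force'])
M=r.as_matrix();print('yaw',np.degrees(np.arctan2(M[1,0],M[0,0])),'tilt',(r.inv()*R.from_matrix(np.diag([1,-1,-1]))).as_matrix()[2,:])
if len(sys.argv)>1:
    x,y,z,a=map(float,sys.argv[1:5])
    a=np.radians(a);T=R.from_matrix([[np.cos(a),np.sin(a),0],[np.sin(a),-np.cos(a),0],[0,0,-1]])
    print('shift',r.inv().apply(np.array([x,y,z])-s['eef_pos'])/25,'turn',np.degrees((r.inv()*T).as_rotvec())/8)
E
python3 -m crank '[[[0.5,-0.5,0,0,0,0,85],[0.9,-0.83,0,0,0,0,85],[0.9,-0.83,0,0,0,0,85],[0.9,-0.83,0,0,0,0,85],[0.9,-0.83,0,0,0,0,85],[0.9,-0.83,0,0,0,0,85],[0.9,-0.83,0,0,0,0,85],[0.9,-0.83,0,0,0,0,85]]]' 60
python3 -m crank '[[[0.9,-0.83,0,0,0,0,85],[0.9,-0.83,0,0,0,0,85],[0.9,-0.83,0,0,0,0,85],[0.9,-0.83,0,0,0,0,85],[0.9,-0.83,0,0,0,0,85],[0.9,-0.83,0,0,0,0,85],[0.9,-0.83,0,0,0,0,85],[0.9,-0.83,0,0,0,0,85]]]'
python3 w.py 535.5 151.3 58 17.8
```

```text
time_s: 0.9
eef_pos: [268.5, -301.8, 231.1]
ee_rot: [-0.0, 0.989, 0.145, -0.0]
force: [0.1, -0.1, -0.1]
grip_width: 0.994
grip_force: 0.0
time_s: 1.7
eef_pos: [393.3, -91.2, 231.2]
ee_rot: [-0.0, 0.989, 0.145, -0.0]
force: [-0.6, -1.7, -0.0]
grip_width: 0.998
grip_force: 0.0
t 1.7 pos [393.345 -91.19  231.154] F [-0.64  -1.719 -0.041] M [ 0.007 -0.012 -0.001] w 85.2 gf 0.0
yaw 16.662920663187563 tilt [-0. -0.  1.]
shift [ 8.23  -7.66   6.926] turn [-0.001  0.002 -0.142]
```

```bash
python3 -m crank '[[[1,-0.94,0,0,0,0,85],[1,-0.94,0,0,0,-0.14,85],[1,-0.94,0,0,0,0,85],[1,-0.94,0,0,0,0,85],[1,-0.94,0.2,0,0,0,85],[1,-0.94,0.5,0,0,0,85],[1,-0.94,0.9,0,0,0,85],[1,-0.94,1,0,0,0,85]]]'
python3 w.py 535.5 151.3 58 17.8
```

```text
time_s: 2.5
eef_pos: [527.8, 148.4, 165.6]
ee_rot: [0.0, 0.988, 0.155, 0.0]
force: [1.1, -0.7, -0.2]
grip_width: 0.995
grip_force: 0.0
t 2.5 pos [527.825 148.394 165.625] F [ 1.057 -0.707 -0.233] M [-0.026 -0.001  0.035] w 85.0 gf 0.0
yaw 17.791615036194816 tilt [ 0.001 -0.     1.   ]
shift [ 0.324 -0.018  4.305] turn [ 0.002 -0.006 -0.001]
```

```bash
python3 -m crank '[[[0.32,-0.02,0.6,0,0,0,85],[0,0,0.8,0,0,0,85],[0,0,0.8,0,0,0,85],[0,0,0.8,0,0,0,85],[0,0,0.7,0,0,0,85],[0,0,0.5,0,0,0,85],[0,0,0.1,0,0,0,85],[0,0,0,0,0,0,60]]]' 90
python3 -m crank '[[[0,0,0,0,0,0,40],[0,0,0,0,0,0,25],[0,0,0,0,0,0,10],[0,0,0,0,0,0,0],[0,0,0,0,0,0,0],[0,0,0,0,0,0,0],[0,0,0,0,0,0,0],[0,0,0,0,0,0,0]]]'
python3 w.py 535.5 151.3 58 17.8
python3 - <<'E'
from h import *
t=capture('top')[190:310,200:320];s=capture('side')[130:250,210:330]
cv2.imwrite('pics/g1.png',cv2.resize(np.hstack([t,s]),None,fx=3.3,fy=3.3,interpolation=2))
E
```

```text
time_s: 3.3
eef_pos: [534.7, 149.9, 58.8]
ee_rot: [-0.0, 0.988, 0.155, -0.0]
force: [0.0, -0.5, 0.1]
grip_width: 0.849
grip_force: 0.0
time_s: 4.1
eef_pos: [535.0, 150.0, 59.6]
ee_rot: [-0.0, 0.988, 0.155, 0.001]
force: [-1.1, 1.1, 6.1]
grip_width: 0.272
grip_force: 88.9
t 4.1 pos [535.04  150.022  59.569] F [-1.073  1.107  6.136] M [ 0.147  0.202 -0.016] w 23.3 gf 88.87715578079224
yaw 17.78009797275557 tilt [ 0.001 -0.     1.   ]
shift [ 0.033 -0.043  0.063] turn [ 0.001 -0.009 -0.002]
```

View pics/g1.png

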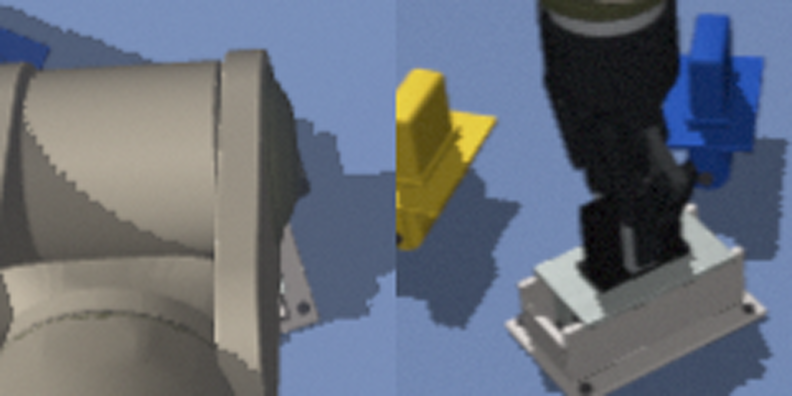

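The side view shows the fingers gripping the black grip flat on both sides (measured opening 23.3 mm), with the roller still upright in its stand. Lifting.

```bash
python3 -m crank '[[[0,0,-0.2,0,0,0,0],[0,0,-0.4,0,0,0,0],[0,0,-0.7,0,0,0,0],[0,0,-0.8,0,0,0,0],[0,0,-0.8,0,0,0,0],[0,0,-0.8,0,0,0,0],[0,0,-0.8,0,0,0,0],[0,0,-0.5,0,0,0,0]]]'
python3 -m crank '[[[0,0,0,0,0,0.5,0],[0,0,0,0,0,0.7,0],[0,0,0,0,0,0.7,0],[0,0,0,0,0,0.28,0],[0,0,0,0,0,0,0],[0,0,0,0,0,0,0],[0,0,0,0,0,0,0],[0,0,0,0,0,0,0]]]'
python3 w.py 562.5 -122 160 0.3
```

```text
time_s: 5.0
eef_pos: [534.8, 149.9, 185.6]
ee_rot: [0.0, 0.988, 0.155, 0.001]
force: [0.3, 0.3, -2.9]
grip_width: 0.268
grip_force: 88.2
time_s: 5.8
eef_pos: [534.6, 149.9, 183.8]
ee_rot: [-0.0, 1.0, 0.003, -0.0]
force: [-0.1, -0.1, -3.7]
grip_width: 0.268
grip_force: 88.1
t 5.8 pos [534.612 149.893 183.76 ] F [-0.083 -0.058 -3.681] M [-0.017 -0.068 -0.014] w 22.8 gf 88.13529968261719
yaw 0.3709393382866593 tilt [-0. -0.  1.]
shift [ 1.045 10.883  0.95 ] turn [-0.     0.001  0.009]
```

```bash
python3 -m crank '[[[0.1,0.5,0,0,0,0,0],[0.1,0.9,0,0,0,0,0],[0.1,0.9,0,0,0,0,0],[0.15,0.9,0,0,0,0,0],[0.15,0.9,0,0,0,0,0],[0.15,0.9,0,0,0,0,0],[0.15,0.9,0,0,0,0,0],[0.14,0.9,0,0,0,0,0]]]'
python3 -m crank '[[[0,0.9,0.2,0,0,0,0],[0,0.9,0.3,0,0,0,0],[0,0.9,0.3,0,0,0,0],[0,0.7,0.15,0,0,0,0],[0,0.4,0,0,0,0,0],[0,0.2,0,0,0,0,0],[0,0.08,0,0,0,0,0],[0,0,0,0,0,0,0]]]'
python3 w.py 562.5 -122 140 0.3
python3 - <<'E'
from h import *
s=capture('side')[220:400,240:440]
cv2.imwrite('pics/r1.png',cv2.resize(s,None,fx=3.3,fy=3.3,interpolation=2))
E
```

```text
time_s: 6.6
eef_pos: [561.7, -21.8, 183.8]
ee_rot: [0.0, 1.0, 0.003, -0.0]
force: [-0.3, 0.8, -3.1]
grip_width: 0.27
grip_force: 88.5
time_s: 7.4
eef_pos: [562.4, -121.6, 160.4]
ee_rot: [0.0, 1.0, 0.003, 0.0]
force: [-0.0, -0.1, -3.2]
grip_width: 0.273
grip_force: 88.5
t 7.4 pos [ 562.43  -121.599  160.354] F [-0.031 -0.08  -3.182] M [-0.025 -0.038 -0.008] w 23.3 gf 88.47983837127686
yaw 0.37109954098044956 tilt [0. 0. 1.]
shift [0.002 0.016 0.814] turn [ 0.    -0.003  0.009]
```

View pics/r1.png

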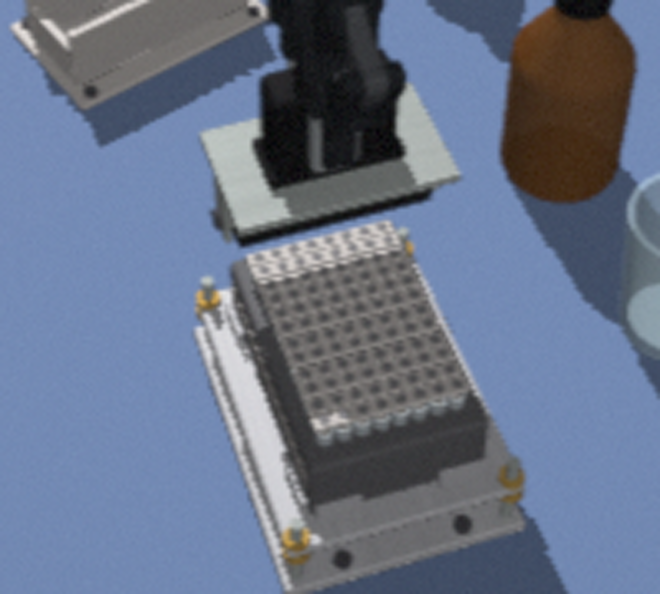

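The roller is held level over the +y end of the cap sheet with its drum across the strips. I'll descend, then feel for contact in small steps.

```bash
python3 -m crank '[[[0,0,0.2,0,0,0,0],[0,0,0.2,0,0,0,0],[0,0,0.2,0,0,0,0],[0,0,0.08,0,0,0,0],[0,0,0,0,0,0,0],[0,0,0,0,0,0,0],[0,0,0,0,0,0,0],[0,0,0,0,0,0,0]]]'
Z='x'; python3 -m crank '[[[0,0,0.02,0,0,0,0],[0,0,0.02,0,0,0,0],[0,0,0.02,0,0,0,0],[0,0,0.02,0,0,0,0],[0,0,0,0,0,0,0],[0,0,0,0,0,0,0],[0,0,0,0,0,0,0],[0,0,0,0,0,0,0]]]'
python3 w.py
```

```text
time_s: 8.25
eef_pos: [562.3, -122.0, 143.2]
ee_rot: [0.0, 1.0, 0.003, 0.0]
force: [0.3, 0.7, -3.3]
grip_width: 0.265
grip_force: 88.5
time_s: 9.05
eef_pos: [562.3, -122.0, 141.1]
ee_rot: [0.0, 1.0, 0.003, 0.0]
force: [-0.5, -0.0, -4.2]
grip_width: 0.271
grip_force: 88.5
t 9.05 pos [ 562.297 -121.961  141.073] F [-0.496 -0.009 -4.249] M [ 0.014  0.014 -0.016] w 23.1 gf 88.47960948944092
yaw 0.3388299134358401 tilt [0. 0. 1.]
```

```bash
python3 -m crank '[[[0,0,0.02,0,0,0,0],[0,0,0.02,0,0,0,0],[0,0,0.02,0,0,0,0],[0,0,0.02,0,0,0,0],[0,0,0,0,0,0,0],[0,0,0,0,0,0,0],[0,0,0,0,0,0,0],[0,0,0,0,0,0,0]]]' | egrep 'pos|force:'
python3 -m crank '[[[0,0,0.02,0,0,0,0],[0,0,0.02,0,0,0,0],[0,0,0.02,0,0,0,0],[0,0,0.02,0,0,0,0],[0,0,0,0,0,0,0],[0,0,0,0,0,0,0],[0,0,0,0,0,0,0],[0,0,0,0,0,0,0]]]' | egrep 'pos|force:'
```

```text
eef_pos: [562.4, -122.0, 139.3]
force: [0.0, 1.9, 3.7]
grip_force: 89.2
eef_pos: [562.6, -122.2, 137.9]
force: [-1.9, 0.9, 7.9]
grip_force: 89.9
```

```bash
python3 -m crank '[[[0,0,0.02,0,0,0,0],[0,0,0.02,0,0,0,0],[0,0,0,0,0,0,0],[0,0,0,0,0,0,0],[0,0,0,0,0,0,0],[0,0,0,0,0,0,0],[0,0,0,0,0,0,0],[0,0,0,0,0,0,0]]]' | egrep 'pos|force:'
python3 w.py
```

```text
eef_pos: [562.6, -122.2, 136.9]
force: [-1.6, 1.3, 8.1]
grip_force: 89.9
t 11.45 pos [ 562.595 -122.18   136.925] F [-1.579  1.275  8.085] M [ 0.283  0.479 -0.084] w 23.4 gf 89.86801743507385
yaw 0.3374184313976104 tilt [0.001 0.001 1.   ]
```

```bash
python3 -m crank '[[[0,0,0.02,0,0,0,0],[0,0,0.02,0,0,0,0],[0,0,0,0,0,0,0],[0,0,0,0,0,0,0],[0,0,0,0,0,0,0],[0,0,0,0,0,0,0],[0,0,0,0,0,0,0],[0,0,0,0,0,0,0]]]' | egrep 'pos|force:'
python3 w.py
```

```text
eef_pos: [562.6, -122.2, 135.9]
force: [-1.2, 0.9, 7.8]
grip_force: 89.9
t 12.25 pos [ 562.601 -122.186  135.931] F [-1.195  0.945  7.779] M [0.222 0.384 0.011] w 23.0 gf 89.86854314804077
yaw 0.3421142333211061 tilt [0.001 0.001 1.   ]
```

```bash
python3 -m crank '[[[0,0,0.02,0,0,0,0],[0,0,0,0,0,0,0],[0,0,0,0,0,0,0],[0,0,0,0,0,0,0],[0,0,0,0,0,0,0],[0,0,0,0,0,0,0],[0,0,0,0,0,0,0],[0,0,0,0,0,0,0]]]' | egrep 'pos|force:'
python3 w.py
```

```text
eef_pos: [562.6, -122.2, 135.4]
force: [-2.2, 1.6, 8.6]
grip_force: 89.9
t 13.05 pos [ 562.617 -122.215  135.444] F [-2.217  1.649  8.569] M [ 0.304  0.393 -0.089] w 22.7 gf 89.8686683177948
yaw 0.34124995349386583 tilt [0.001 0.001 1.   ]
```

```bash
python3 -m crank '[[[0,0,0.02,0,0,0,0],[0,0,0,0,0,0,0],[0,0,0,0,0,0,0],[0,0,0,0,0,0,0],[0,0,0,0,0,0,0],[0,0,0,0,0,0,0],[0,0,0,0,0,0,0],[0,0,0,0,0,0,0]]]' | egrep 'pos|force:'
python3 w.py
```

```text
eef_pos: [562.7, -122.2, 135.2]
force: [-1.8, 1.8, 10.1]
grip_force: 90.1
t 13.85 pos [ 562.659 -122.246  135.153] F [-1.847  1.776 10.103] M [ 0.302  0.563 -0.055] w 23.2 gf 90.10725617408752
yaw 0.3394776433905239 tilt [0.002 0.001 1.   ]
```

```bash
python3 -m crank '[[[0,0,0.01,0,0,0,0],[0,0,0,0,0,0,0],[0,0,0,0,0,0,0],[0,0,0,0,0,0,0],[0,0,0,0,0,0,0],[0,0,0,0,0,0,0],[0,0,0,0,0,0,0],[0,0,0,0,0,0,0]]]' | egrep 'pos|force:'
python3 w.py
```

```text
eef_pos: [562.7, -122.2, 135.1]
force: [-2.7, 2.2, 10.4]
grip_force: 90.2
t 14.65 pos [ 562.712 -122.226  135.061] F [-2.692  2.181 10.389] M [ 0.311  0.53  -0.041] w 23.3 gf 90.16738057136536
yaw 0.3407133911984758 tilt [0.002 0.001 1.   ]
```

```bash
python3 -m crank '[[[0,0.04,0,0,0,0,0],[0,0.04,0,0,0,0,0],[0,0.04,0,0,0,0,0],[0,0.04,0,0,0,0,0],[0,0.04,0,0,0,0,0],[0,0.04,0,0,0,0,0],[0,0,0,0,0,0,0],[0,0,0,0,0,0,0]]]' | egrep 'pos|force:'
python3 w.py
```

```text
eef_pos: [562.8, -127.9, 135.3]
force: [-2.3, 4.0, 12.7]
grip_force: 90.7
t 15.45 pos [ 562.799 -127.904  135.266] F [-2.328  3.957 12.714] M [ 0.732  0.674 -0.026] w 22.8 gf 90.66149353981018
yaw 0.3411222289776623 tilt [0.002 0.    1.   ]
```

```bash
python3 -m crank '[[[0,0.04,-0.001,0,0,0,0],[0,0.04,-0.001,0,0,0,0],[0,0.04,-0.001,0,0,0,0],[0,0.04,-0.001,0,0,0,0],[0,0.04,-0.001,0,0,0,0],[0,0.04,-0.001,0,0,0,0],[0,0.04,-0.001,0,0,0,0],[0,0.04,-0.001,0,0,0,0]]]' | egrep 'pos|force:'
python3 w.py
```

```text
eef_pos: [562.8, -135.2, 135.5]
force: [-2.4, 5.8, 13.2]
grip_force: 90.8
t 16.25 pos [ 562.822 -135.2    135.543] F [-2.417  5.767 13.242] M [ 1.212  0.592 -0.041] w 23.5 gf 90.79439163208008
yaw 0.34952726475698387 tilt [ 0.002 -0.001  1.   ]
```

```bash
python3 -m crank '[[[0,0.04,-0.001,0,0,0,0],[0,0.04,-0.001,0,0,0,0],[0,0.04,-0.001,0,0,0,0],[0,0.04,-0.001,0,0,0,0],[0,0.04,-0.001,0,0,0,0],[0,0.04,-0.001,0,0,0,0],[0,0.04,-0.001,0,0,0,0],[0,0.04,-0.001,0,0,0,0]]]' | egrep 'pos|force:'
python3 w.py
python3 -m crank '[[[0,0.04,-0.001,0,0,0,0],[0,0.04,-0.001,0,0,0,0],[0,0.04,-0.001,0,0,0,0],[0,0.04,-0.001,0,0,0,0],[0,0.04,-0.001,0,0,0,0],[0,0.04,-0.001,0,0,0,0],[0,0.04,-0.001,0,0,0,0],[0,0.04,-0.001,0,0,0,0]]]' | egrep 'pos|force:'
python3 w.py
```

```text
eef_pos: [562.9, -143.1, 135.8]
force: [-3.3, 6.9, 13.9]
grip_force: 90.8
t 17.05 pos [ 562.896 -143.14   135.806] F [-3.289  6.914 13.932] M [ 1.614  0.684 -0.029] w 22.8 gf 90.79878687858582
yaw 0.3481085086462053 tilt [ 0.002 -0.001  1.   ]
eef_pos: [562.9, -151.4, 136.0]
force: [-2.7, 6.8, 14.2]
grip_force: 90.8
t 17.85 pos [ 562.939 -151.436  135.97 ] F [-2.7    6.787 14.245] M [ 1.444  0.674 -0.071] w 22.9 gf 90.76157212257385
yaw 0.34272906204587605 tilt [ 0.002 -0.001  1.   ]
```

```bash
python3 -m crank '[[[0,0.04,-0.001,0,0,0,0],[0,0.04,-0.001,0,0,0,0],[0,0.04,-0.001,0,0,0,0],[0,0.04,-0.001,0,0,0,0],[0,0.04,-0.001,0,0,0,0],[0,0.04,-0.001,0,0,0,0],[0,0.04,-0.001,0,0,0,0],[0,0.04,-0.001,0,0,0,0]]]' | egrep 'pos|force:'
python3 w.py
python3 -m crank '[[[0,0.04,-0.001,0,0,0,0],[0,0.04,-0.001,0,0,0,0],[0,0.04,-0.001,0,0,0,0],[0,0.04,-0.001,0,0,0,0],[0,0.04,-0.001,0,0,0,0],[0,0.04,-0.001,0,0,0,0],[0,0.04,-0.001,0,0,0,0],[0,0.04,-0.001,0,0,0,0]]]' | egrep 'pos|force:'
python3 w.py
```

```text
eef_pos: [563.0, -160.3, 136.0]
force: [-2.4, 2.6, 12.1]
grip_force: 90.5
t 18.65 pos [ 562.994 -160.344  136.05 ] F [-2.433  2.629 12.095] M [ 0.488  0.629 -0.026] w 22.9 gf 90.46467304229736
yaw 0.3457498375355065 tilt [0.002 0.001 1.   ]
eef_pos: [563.0, -168.3, 136.2]
force: [-2.3, 1.2, 10.6]
grip_force: 90.4
t 19.45 pos [ 563.03  -168.262  136.168] F [-2.326  1.244 10.604] M [ 0.444  0.489 -0.023] w 23.1 gf 90.4037868976593
yaw 0.3458470923077498 tilt [0.002 0.001 1.   ]
```

```bash
python3 -m crank '[[[0,0.04,0.004,0,0,0,0],[0,0.04,0.004,0,0,0,0],[0,0.04,0,0,0,0,0],[0,0.04,0,0,0,0,0],[0,0.04,0,0,0,0,0],[0,0.04,0,0,0,0,0],[0,0.04,0,0,0,0,0],[0,0.04,0,0,0,0,0]]]' | egrep 'pos|force:'
python3 w.py
```

```text
eef_pos: [563.2, -176.1, 136.2]
force: [-1.9, 3.2, 12.2]
grip_force: 90.6
t 20.25 pos [ 563.156 -176.142  136.184] F [-1.882  3.172 12.157] M [ 0.466  0.54  -0.047] w 22.9 gf 90.62602758407593
yaw 0.3518880836439273 tilt [0.002 0.001 1.   ]
```

```bash
python3 -m crank '[[[0,0.04,0,0,0,0,0],[0,0.04,0,0,0,0,0],[0,0.04,0,0,0,0,0],[0,0.04,0,0,0,0,0],[0,0.04,0,0,0,0,0],[0,0.04,0,0,0,0,0],[0,0.04,0,0,0,0,0],[0,0.04,0,0,0,0,0]]]' | egrep 'pos|force:'
python3 w.py
python3 -m crank '[[[0,0.04,0,0,0,0,0],[0,0.04,-0.001,0,0,0,0],[0,0.04,0,0,0,0,0],[0,0.04,-0.001,0,0,0,0],[0,0.04,0,0,0,0,0],[0,0.04,-0.001,0,0,0,0],[0,0.04,0,0,0,0,0],[0,0.04,-0.001,0,0,0,0]]]' | egrep 'pos|force:'
python3 w.py
```

```text
eef_pos: [563.2, -184.0, 136.2]
force: [-1.9, 3.6, 13.6]
grip_force: 90.6
t 21.05 pos [ 563.211 -183.99   136.206] F [-1.904  3.614 13.585] M [ 0.667  0.482 -0.013] w 23.0 gf 90.59223532676697
yaw 0.3531214281434554 tilt [0.002 0.001 1.   ]
eef_pos: [563.3, -191.5, 136.2]
force: [-2.2, 5.5, 11.2]
grip_force: 90.5
t 21.85 pos [ 563.281 -191.486  136.18 ] F [-2.215  5.523 11.193] M [ 0.928  0.47  -0.051] w 22.7 gf 90.53117752075195
yaw 0.36153587940972304 tilt [ 0.002 -0.     1.   ]
```

```bash
python3 -m crank '[[[0,0.04,0.004,0,0,0,0],[0,0.04,0.004,0,0,0,0],[0,0.04,0.002,0,0,0,0],[0,0.04,0,0,0,0,0],[0,0.04,0,0,0,0,0],[0,0.04,0,0,0,0,0],[0,0.04,0,0,0,0,0],[0,0.04,0,0,0,0,0]]]' | egrep 'pos|force:'
python3 w.py
python3 -m crank '[[[0,0.04,0,0,0,0,0],[0,0.04,-0.001,0,0,0,0],[0,0.04,0,0,0,0,0],[0,0.04,-0.001,0,0,0,0],[0,0.04,0,0,0,0,0],[0,0.04,-0.001,0,0,0,0],[0,0.04,0,0,0,0,0],[0,0.04,-0.001,0,0,0,0]]]' | egrep 'pos|force:'
python3 w.py
```

```text
eef_pos: [563.3, -199.3, 135.9]
force: [-1.3, 7.2, 12.8]
grip_force: 90.6
t 22.65 pos [ 563.332 -199.338  135.943] F [-1.318  7.186 12.822] M [ 1.276  0.412 -0.027] w 23.2 gf 90.57429313659668
yaw 0.3518181444076198 tilt [ 0.002 -0.001  1.   ]
eef_pos: [563.3, -207.2, 135.9]
force: [-1.1, 6.8, 11.0]
grip_force: 90.4
t 23.45 pos [ 563.333 -207.17   135.858] F [-1.105  6.815 10.985] M [1.518 0.331 0.046] w 23.0 gf 90.40114760398865
yaw 0.3477238347954867 tilt [ 0.002 -0.001  1.   ]
```

```bash
python3 -m crank '[[[0,0.04,0,0,0,0,0],[0,0.04,0,0,0,0,0],[0,0.04,0,0,0,0,0],[0,0.04,0,0,0,0,0],[0,0.04,0,0,0,0,0],[0,0.04,0,0,0,0,0],[0,0.04,0,0,0,0,0],[0,0.04,0,0,0,0,0]]]' | egrep 'pos|force:'
python3 w.py
python3 -m crank '[[[0,0.04,0.004,0,0,0,0],[0,0.04,0.004,0,0,0,0],[0,0.04,0.004,0,0,0,0],[0,0.04,0.004,0,0,0,0],[0,0.04,0,0,0,0,0],[0,0.04,0,0,0,0,0],[0,0,0,0,0,0,0],[0,0,0,0,0,0,0]]]' | egrep 'pos|force:'
python3 w.py
```

```text
eef_pos: [563.4, -216.7, 136.1]
force: [-0.2, -0.1, 10.8]
grip_force: 90.3
t 24.25 pos [ 563.429 -216.652  136.056] F [-0.247 -0.078 10.793] M [ 0.101  0.348 -0.019] w 22.8 gf 90.34238576889038
yaw 0.34544117414524045 tilt [0.002 0.002 1.   ]
eef_pos: [563.5, -222.9, 135.9]
force: [-2.2, -0.3, 12.0]
grip_force: 90.5
t 25.05 pos [ 563.535 -222.902  135.905] F [-2.209 -0.338 11.999] M [-0.038  0.405 -0.039] w 23.1 gf 90.49936294555664
yaw 0.3398980677435387 tilt [0.003 0.003 1.   ]
```

Pass one done at about 15 N. Now a return pass, pressing slightly deeper.

```bash
python3 -m crank '[[[0,-0.06,0.004,0,0,0,0],[0,-0.06,0.004,0,0,0,0],[0,-0.06,0.004,0,0,0,0],[0,-0.06,0,0,0,0,0],[0,-0.06,0,0,0,0,0],[0,-0.06,0,0,0,0,0],[0,-0.06,0,0,0,0,0],[0,-0.06,0,0,0,0,0]]]' | egrep 'pos|force:'
python3 w.py
python3 -m crank '[[[0,-0.06,0.001,0,0,0,0],[0,-0.06,0,0,0,0,0],[0,-0.06,0.001,0,0,0,0],[0,-0.06,0,0,0,0,0],[0,-0.06,0.001,0,0,0,0],[0,-0.06,0,0,0,0,0],[0,-0.06,0.001,0,0,0,0],[0,-0.06,0,0,0,0,0]]]' | egrep 'pos|force:'
python3 w.py
```

```text
eef_pos: [563.6, -211.0, 136.0]
force: [-2.8, 0.0, 14.4]
grip_force: 90.8
t 25.85 pos [ 563.573 -211.043  136.001] F [-2.784  0.018 14.437] M [-0.074  0.563 -0.005] w 23.3 gf 90.75627565383911
yaw 0.34061827680722134 tilt [0.003 0.003 1.   ]
eef_pos: [563.6, -199.1, 136.1]
force: [-2.6, -1.1, 14.2]
grip_force: 90.9
t 26.65 pos [ 563.57  -199.066  136.102] F [-2.625 -1.054 14.235] M [-0.173  0.665 -0.05 ] w 22.8 gf 90.88847637176514
yaw 0.34358575669295927 tilt [0.003 0.003 1.   ]
```

```bash
python3 -m crank '[[[0,-0.06,0.002,0,0,0,0],[0,-0.06,0.002,0,0,0,0],[0,-0.06,0,0,0,0,0],[0,-0.06,0,0,0,0,0],[0,-0.06,0,0,0,0,0],[0,-0.06,0,0,0,0,0],[0,-0.06,0,0,0,0,0],[0,-0.06,0,0,0,0,0]]]' | egrep 'pos|force:'
python3 w.py
python3 -m crank '[[[0,-0.06,0.001,0,0,0,0],[0,-0.06,0,0,0,0,0],[0,-0.06,0.001,0,0,0,0],[0,-0.06,0,0,0,0,0],[0,-0.06,0.001,0,0,0,0],[0,-0.06,0,0,0,0,0],[0,-0.06,0.001,0,0,0,0],[0,-0.06,0,0,0,0,0]]]' | egrep 'pos|force:'
python3 w.py
```

```text
eef_pos: [563.5, -187.1, 136.1]
force: [-3.1, -0.7, 17.0]
grip_force: 91.0
t 27.45 pos [ 563.531 -187.119  136.11 ] F [-3.147 -0.666 17.023] M [-0.169  0.655 -0.032] w 23.0 gf 91.042320728302
yaw 0.3434474001670426 tilt [0.004 0.004 1.   ]
eef_pos: [563.5, -175.0, 136.1]
force: [-1.9, -0.1, 16.4]
grip_force: 91.1
t 28.25 pos [ 563.512 -175.038  136.081] F [-1.949 -0.108 16.371] M [-0.062  0.697 -0.008] w 23.5 gf 91.08471035957336
yaw 0.34442882345161974 tilt [0.004 0.003 1.   ]
```

```bash
python3 -m crank '[[[0,-0.06,0,0,0,0,0],[0,-0.06,0,0,0,0,0],[0,-0.06,0,0,0,0,0],[0,-0.06,0,0,0,0,0],[0,-0.06,0,0,0,0,0],[0,-0.06,0,0,0,0,0],[0,-0.06,0,0,0,0,0],[0,-0.06,0,0,0,0,0]]]' | egrep 'pos|force:'
python3 w.py
python3 -m crank '[[[0,-0.06,0,0,0,0,0],[0,-0.06,0,0,0,0,0],[0,-0.06,0,0,0,0,0],[0,-0.06,0,0,0,0,0],[0,-0.06,0,0,0,0,0],[0,-0.06,0,0,0,0,0],[0,-0.06,0,0,0,0,0],[0,-0.06,0,0,0,0,0]]]' | egrep 'pos|force:'
python3 w.py
```

```text
eef_pos: [563.4, -162.9, 135.9]
force: [-3.2, -0.7, 15.9]
grip_force: 91.1
t 29.05 pos [ 563.438 -162.935  135.928] F [-3.221 -0.749 15.882] M [-0.04   0.668  0.051] w 23.0 gf 91.07262969017029
yaw 0.3424587885080235 tilt [0.004 0.003 1.   ]
eef_pos: [563.3, -150.9, 135.7]
force: [-1.7, -0.4, 15.2]
grip_force: 91.0
t 29.85 pos [ 563.33  -150.908  135.704] F [-1.748 -0.425 15.227] M [-0.138  0.567 -0.007] w 22.8 gf 91.04006052017212
yaw 0.33925931577866353 tilt [0.003 0.003 1.   ]
```

```bash
python3 -m crank '[[[0,-0.06,0.001,0,0,0,0],[0,-0.06,0.001,0,0,0,0],[0,-0.06,0.001,0,0,0,0],[0,-0.06,0.001,0,0,0,0],[0,-0.06,0.001,0,0,0,0],[0,-0.06,0.001,0,0,0,0],[0,-0.06,0.001,0,0,0,0],[0,-0.06,0.001,0,0,0,0]]]' | egrep 'pos|force:'
python3 w.py
python3 -m crank '[[[0,-0.06,0.001,0,0,0,0],[0,-0.06,0.001,0,0,0,0],[0,-0.06,0.001,0,0,0,0],[0,-0.06,0.001,0,0,0,0],[0,-0.06,0.001,0,0,0,0],[0,-0.06,0.001,0,0,0,0],[0,-0.06,0.001,0,0,0,0],[0,-0.06,0.001,0,0,0,0]]]' | egrep 'pos|force:'
python3 w.py
```

```text
eef_pos: [563.3, -138.7, 135.3]
force: [-2.4, -1.0, 13.7]
grip_force: 91.0
t 30.65 pos [ 563.275 -138.748  135.349] F [-2.432 -1.037 13.672] M [-0.022  0.502 -0.021] w 23.0 gf 91.01860642433167
yaw 0.3412753536350047 tilt [0.003 0.003 1.   ]
eef_pos: [563.2, -126.7, 135.0]
force: [-2.2, -0.1, 12.5]
grip_force: 91.0
t 31.45 pos [ 563.185 -126.683  134.986] F [-2.21  -0.103 12.487] M [-0.05   0.399 -0.048] w 23.0 gf 90.95343947410583
yaw 0.34030466120598407 tilt [0.003 0.002 1.   ]
```

```bash
python3 -m crank '[[[0,-0.06,0,0,0,0,0],[0,-0.06,0.004,0,0,0,0],[0,-0.06,0.004,0,0,0,0],[0,0,0.004,0,0,0,0],[0,0,0,0,0,0,0],[0,0,0,0,0,0,0],[0,0,0,0,0,0,0],[0,0,0,0,0,0,0]]]' | egrep 'pos|force:'
python3 w.py
python3 -m crank '[[[0,0,0.004,0,0,0,0],[0,0,0.004,0,0,0,0],[0,0,0.004,0,0,0,0],[0,0,0,0,0,0,0],[0,0,0,0,0,0,0],[0,0,0,0,0,0,0],[0,0,0,0,0,0,0],[0,0,0,0,0,0,0]]]' | egrep 'pos|force:'
python3 w.py
```

```text
eef_pos: [563.2, -122.1, 134.8]
force: [-1.5, 0.6, 14.3]
grip_force: 90.9
t 32.25 pos [ 563.21  -122.063  134.782] F [-1.484  0.63  14.298] M [ 0.161  0.436 -0.053] w 22.9 gf 90.90663313865662
yaw 0.3426226397232011 tilt [0.003 0.002 1.   ]
eef_pos: [563.3, -122.1, 134.7]
force: [-0.8, 0.7, 15.5]
grip_force: 90.9
t 33.05 pos [ 563.253 -122.096  134.706] F [-0.823  0.716 15.458] M [0.161 0.53  0.003] w 23.0 gf 90.91053128242493
yaw 0.34079558167197593 tilt [0.004 0.002 1.   ]
```

```bash
python3 -m crank '[[[0,0.04,0.003,0,0,0,0],[0,0.06,0.003,0,0,0,0],[0,0.06,-0.001,0,0,0,0],[0,0.06,-0.001,0,0,0,0],[0,0.06,-0.001,0,0,0,0],[0,0.06,-0.001,0,0,0,0],[0,0.06,-0.001,0,0,0,0],[0,0.06,-0.001,0,0,0,0]]]' | egrep 'pos|force:'
python3 w.py
python3 -m crank '[[[0,0.06,-0.001,0,0,0,0],[0,0.06,-0.001,0,0,0,0],[0,0.06,-0.001,0,0,0,0],[0,0.06,-0.001,0,0,0,0],[0,0.06,-0.001,0,0,0,0],[0,0.06,-0.001,0,0,0,0],[0,0.06,-0.001,0,0,0,0],[0,0.06,-0.001,0,0,0,0]]]' | egrep 'pos|force:'
python3 w.py
```

```text
eef_pos: [563.4, -133.7, 135.1]
force: [-2.0, 2.4, 18.2]
grip_force: 91.2
t 33.85 pos [ 563.425 -133.687  135.074] F [-2.038  2.366 18.217] M [ 0.316  0.662 -0.039] w 22.6 gf 91.18295431137085
yaw 0.3440011210892373 tilt [0.004 0.002 1.   ]
eef_pos: [563.6, -145.8, 135.5]
force: [-3.4, 0.9, 19.1]
grip_force: 91.3
t 34.65 pos [ 563.556 -145.826  135.497] F [-3.433  0.92  19.052] M [0.205 0.73  0.013] w 22.6 gf 91.27104163169861
yaw 0.3480970401685385 tilt [0.004 0.003 1.   ]
```

```bash
python3 -m crank '[[[0,0.06,-0.002,0,0,0,0],[0,0.06,-0.001,0,0,0,0],[0,0.06,-0.002,0,0,0,0],[0,0.06,-0.001,0,0,0,0],[0,0.06,-0.002,0,0,0,0],[0,0.06,-0.001,0,0,0,0],[0,0.06,-0.002,0,0,0,0],[0,0.06,-0.001,0,0,0,0]]]' | egrep 'pos|force:'
python3 w.py
python3 -m crank '[[[0,0.06,-0.001,0,0,0,0],[0,0.06,-0.001,0,0,0,0],[0,0.06,-0.001,0,0,0,0],[0,0.06,-0.001,0,0,0,0],[0,0.06,-0.001,0,0,0,0],[0,0.06,-0.001,0,0,0,0],[0,0.06,-0.001,0,0,0,0],[0,0.06,-0.001,0,0,0,0]]]' | egrep 'pos|force:'
python3 w.py
```

```text
eef_pos: [563.6, -157.9, 135.8]
force: [-2.8, 0.6, 18.1]
grip_force: 91.3
t 35.45 pos [ 563.624 -157.891  135.777] F [-2.789  0.639 18.121] M [ 0.185  0.68  -0.024] w 23.1 gf 91.28676295280457
yaw 0.352637338012448 tilt [0.004 0.003 1.   ]
eef_pos: [563.7, -169.9, 136.0]
force: [-2.0, 1.6, 18.2]
grip_force: 91.3
t 36.25 pos [ 563.672 -169.933  135.985] F [-1.999  1.562 18.195] M [ 0.267  0.621 -0.   ] w 23.0 gf 91.28609418869019
yaw 0.3481894236784234 tilt [0.004 0.003 1.   ]
```

```bash
python3 -m crank '[[[0,0.06,-0.001,0,0,0,0],[0,0.06,0,0,0,0,0],[0,0.06,-0.001,0,0,0,0],[0,0.06,0,0,0,0,0],[0,0.06,-0.001,0,0,0,0],[0,0.06,0,0,0,0,0],[0,0.06,0,0,0,0,0],[0,0.06,0,0,0,0,0]]]' | egrep 'pos|force:'
python3 w.py
python3 -m crank '[[[0,0.06,0,0,0,0,0],[0,0.06,0,0,0,0,0],[0,0.06,0,0,0,0,0],[0,0.06,0,0,0,0,0],[0,0.06,0,0,0,0,0],[0,0.06,0,0,0,0,0],[0,0.06,0,0,0,0,0],[0,0.06,0,0,0,0,0]]]' | egrep 'pos|force:'
python3 w.py
```

```text
eef_pos: [563.8, -182.0, 136.1]
force: [-2.7, 1.2, 18.7]
grip_force: 91.3
t 37.05 pos [ 563.766 -181.981  136.073] F [-2.668  1.185 18.68 ] M [0.149 0.574 0.023] w 23.1 gf 91.28562927246094
yaw 0.34897191041226205 tilt [0.004 0.003 1.   ]
eef_pos: [563.8, -194.0, 136.0]
force: [-1.6, 0.5, 16.9]
grip_force: 91.3
t 37.85 pos [ 563.834 -194.008  136.019] F [-1.561  0.546 16.896] M [0.061 0.523 0.04 ] w 23.0 gf 91.28453493118286
yaw 0.3489120817302392 tilt [0.004 0.003 1.   ]
```

```bash
python3 -m crank '[[[0,0.06,0.002,0,0,0,0],[0,0.06,0.002,0,0,0,0],[0,0.06,0.001,0,0,0,0],[0,0.06,0.001,0,0,0,0],[0,0.06,0.001,0,0,0,0],[0,0.06,0.001,0,0,0,0],[0,0.06,0,0,0,0,0],[0,0.06,0,0,0,0,0]]]' | egrep 'pos|force:'
python3 w.py
python3 -m crank '[[[0,0.06,0.001,0,0,0,0],[0,0.06,0,0,0,0,0],[0,0.06,0.001,0,0,0,0],[0,0.06,0,0,0,0,0],[0,0.06,0.001,0,0,0,0],[0,0.06,0,0,0,0,0],[0,0.06,0.001,0,0,0,0],[0,0.06,0,0,0,0,0]]]' | egrep 'pos|force:'
python3 w.py
```

```text
eef_pos: [563.9, -206.1, 135.9]
force: [-1.5, 0.7, 16.7]
grip_force: 91.3
t 38.65 pos [ 563.911 -206.087  135.88 ] F [-1.474  0.723 16.699] M [0.098 0.526 0.014] w 23.3 gf 91.2832760810852
yaw 0.3464501978016136 tilt [0.004 0.004 1.   ]
eef_pos: [564.0, -218.1, 135.7]
force: [-1.6, 0.1, 16.1]
grip_force: 91.3
t 39.45 pos [ 563.963 -218.055  135.665] F [-1.57   0.141 16.12 ] M [0.123 0.393 0.015] w 22.9 gf 91.28130555152893
yaw 0.34593454613232794 tilt [0.004 0.003 1.   ]
```

```bash
python3 -m crank '[[[0,0,-0.1,0,0,0,0],[0,0,-0.3,0,0,0,0],[0,0,-0.5,0,0,0,0],[0,-0.3,-0.5,0,0,0,0],[0,-0.6,-0.5,0,0,0,0],[0,-0.9,-0.1,0,0,0,0],[0,-0.9,0,0,0,0,0],[0,-0.9,0,0,0,0,0]]]' | egrep 'pos|force:'
python3 -m crank '[[[-0.1,-0.9,0,0,0,0,0],[-0.1,-0.9,0,0,0,0,0],[-0.1,-0.9,0,0,0,0,0],[-0.1,-0.9,0,0,0,0,0],[-0.1,-0.9,0,0,0,0,0],[-0.1,-0.8,0,0,0,0,0],[0,-0.5,0,0,0,0,0],[0,0,0,0,0,0,0]]]' | egrep 'pos|force:'
python3 w.py 535.04 150.02 180 17.78
python3 - <<'E'
from h import *
im=capture('side');cv2.imwrite('pics/side2.png',im);t=capture('top');cv2.imwrite('pics/top2.png',t)
r=lambda im,x,y,w,h,W,H:cv2.resize(im[y:y+h,x:x+w],(W,H),interpolation=2)
a=cv2.imread('pics/side0.png')
cv2.imwrite('pics/s2.png',np.hstack([r(a,295,275,110,110,400,400),r(im,295,275,110,110,400,400)]))
E
```

```text
eef_pos: [562.2, -124.9, 184.0]
force: [0.6, 0.2, -2.9]
grip_force: 88.7
eef_pos: [546.3, 19.7, 183.6]
force: [0.3, -0.6, -3.4]
grip_force: 88.6
t 41.05 pos [546.281  19.733 183.601] F [ 0.332 -0.592 -3.414] M [-0.068 -0.018  0.05 ] w 23.0 gf 88.57741355895996
yaw 0.47739523503850717 tilt [ 0.001 -0.     1.   ]
shift [-0.406 -5.215  0.145] turn [-0.    -0.004 -2.163]
```

View pics/s2.png

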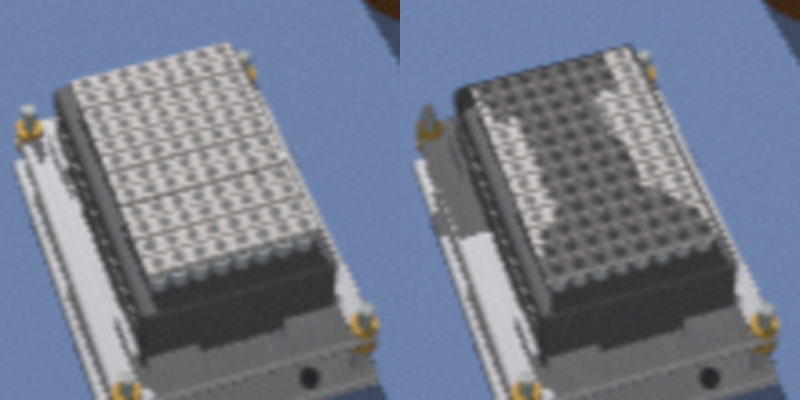

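The right half shows all the strips lowered evenly, with no step between rows and nothing else disturbed. Putting the roller back.

```bash
python3 -m crank '[[[-0.1,-0.5,0,0,0,0,0],[-0.1,-0.9,0,0,0,0,0],[-0.1,-0.9,0,0,0,0,0],[-0.1,-0.9,0,0,0,0,0],[0,-0.9,0,0,0,0,0],[0,-0.7,0,0,0,0,0],[0,-0.4,0,0,0,-0.3,0],[0,0,0,0,0,-0.5,0]]]' | egrep 'pos|force:'
python3 -m crank '[[[0,0,0,0,0,-0.6,0],[0,0,0,0,0,-0.5,0],[0,0,0,0,0,-0.26,0],[0,0,0.5,0,0,0,0],[0,0,0.6,0,0,0,0],[0,0,0.4,0,0,0,0],[0,0,0.1,0,0,0,0],[0,0,0,0,0,0,0]]]' | egrep 'pos|force:'
python3 w.py 535.04 150.02 59.6 17.78
```

```text
eef_pos: [535.5, 148.9, 182.9]
force: [-0.0, -0.7, -3.5]
grip_force: 88.8
eef_pos: [535.6, 147.8, 142.6]
force: [-0.6, 0.0, -3.1]
grip_force: 88.8
t 42.75 pos [535.597 147.791 142.641] F [-0.552  0.024 -3.141] M [0.01  0.026 0.03 ] w 23.0 gf 88.83390069007874
yaw 17.606172795201786 tilt [-0.001  0.     1.   ]
shift [ 0.008 -0.091  3.322] turn [-0.001  0.005 -0.022]
```

```bash
python3 -m crank '[[[0,-0.09,0.2,0,0,-0.02,0],[0,0,0.5,0,0,0,0],[0,0,0.5,0,0,0,0],[0,0,0.5,0,0,0,0],[0,0,0.5,0,0,0,0],[0,0,0.5,0,0,0,0],[0,0,0.3,0,0,0,0],[0,0,0.15,0,0,0,0]]]' | egrep 'pos|force:'
python3 w.py 535.04 150.02 59.6 17.78
```

```text
eef_pos: [534.7, 150.0, 63.3]
force: [-0.1, 0.2, -3.1]
grip_force: 88.8
t 43.55 pos [534.736 150.018  63.301] F [-0.063  0.247 -3.086] M [0.034 0.096 0.018] w 23.2 gf 88.83760929107666
yaw 17.780235001563064 tilt [-0.001  0.     1.   ]
shift [0.012 0.004 0.148] turn [-0.002  0.008  0.   ]
```

```bash
python3 -m crank '[[[0,0,0.03,0,0,0,0],[0,0,0.03,0,0,0,0],[0,0,0.03,0,0,0,0],[0,0,0.03,0,0,0,0],[0,0,0.02,0,0,0,0],[0,0,0,0,0,0,0],[0,0,0,0,0,0,0],[0,0,0,0,0,0,0]]]' | egrep 'pos|force:'
python3 w.py 535.04 150.02 59.6 17.78
```

```text
eef_pos: [535.0, 150.1, 60.8]
force: [0.9, 1.6, -3.6]
grip_force: 88.8
t 44.35 pos [535.016 150.05   60.831] F [ 0.877  1.624 -3.553] M [-0.019 -0.005  0.004] w 23.0 gf 88.83853197097778
yaw 17.78115173217463 tilt [ 0. -0.  1.]
shift [0.001 0.001 0.049] turn [ 0.    -0.001  0.   ]
```

```bash
python3 -m crank '[[[0,0,0.02,0,0,0,0],[0,0,0.02,0,0,0,0],[0,0,0.02,0,0,0,0],[0,0,0,0,0,0,0],[0,0,0,0,0,0,0],[0,0,0,0,0,0,0],[0,0,0,0,0,0,0],[0,0,0,0,0,0,0]]]' | egrep 'pos|force:'
python3 w.py 535.04 150.02 59.6 17.78
```

```text
eef_pos: [535.0, 150.1, 59.5]
force: [-4.0, -0.6, 4.7]
grip_force: 89.7
t 45.15 pos [535.017 150.06   59.547] F [-4.034 -0.592  4.704] M [-0.071  0.599  0.01 ] w 22.8 gf 89.68098878860474
yaw 17.782075364066998 tilt [ 0. -0.  1.]
shift [ 0.     0.002 -0.002] turn [ 0.    -0.001  0.   ]
```

```bash
python3 -m crank '[[[0,0,0,0,0,0,26],[0,0,0,0,0,0,32],[0,0,0,0,0,0,45],[0,0,0,0,0,0,60],[0,0,0,0,0,0,75],[0,0,0,0,0,0,75],[0,0,0,0,0,0,75],[0,0,0,0,0,0,75]]]'
python3 -m crank '[[[0,0,-0.2,0,0,0,75],[0,0,-0.5,0,0,0,75],[0,0,-0.8,0,0,0,75],[0,0,-0.9,0,0,0,75],[0,0,-0.9,0,0,0,75],[0,0,-0.9,0,0,0,75],[0,0,-0.9,0,0,0,75],[0,0,-0.5,0,0,0,75]]]'
python3 -m crank '[[[0,0.3,-0.3,0,0,0,75],[0,0.8,0,0,0,0,75],[-0.5,0.9,0,0,0,0,75],[-0.9,0.9,0,0,0,0,75],[-0.9,0.9,0,0,0,0,75],[-0.9,0.8,0,0,0,0,75],[-0.9,0.4,0,0,0,0,75],[-0.4,0,0,0,0,0,75]]]'
python3 - <<'E'
from h import *
r=lambda im,x,y,w,h:cv2.resize(im[y:y+h,x:x+w],(400,400),interpolation=2)
t=capture('top');s=capture('side');cv2.imwrite('pics/top3.png',t);cv2.imwrite('pics/side3.png',s)
cv2.imwrite('pics/e.png',np.hstack([r(t,215,210,100,100),r(s,240,170,200,200)]))
E
```

```text
time_s: 45.95
eef_pos: [535.0, 150.0, 59.3]
ee_rot: [-0.0, 0.988, 0.155, 0.0]
force: [0.1, -0.3, 0.3]
grip_width: 0.879
grip_force: 0.0
time_s: 46.75
eef_pos: [535.5, 150.1, 202.1]
ee_rot: [0.0, 0.988, 0.155, 0.002]
force: [0.3, 0.8, 0.4]
grip_width: 0.877
grip_force: 0.0
time_s: 47.55
eef_pos: [464.9, -4.9, 206.4]
ee_rot: [-0.0, 0.988, 0.153, -0.001]
force: [0.2, 0.1, -0.4]
grip_width: 0.883
grip_force: 0.0
```

View pics/e.png

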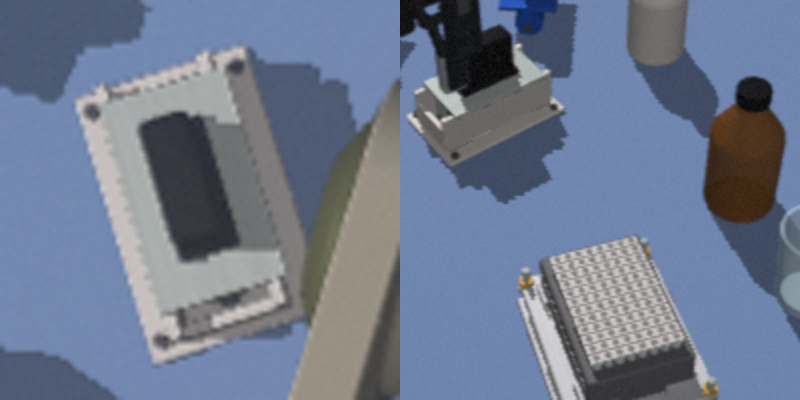

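The roller sits upright on the stand walls, with the grip at about (190,185) in the left crop. The rack is fully lit again, so I'll check the roller offset and measure how far each part of the sheet sank.

Run:
```python
from h import *
np.set_printoptions(precision=2,suppress=True)
im=cv2.imread('pics/top3.png');x,y,X,Y=235,222,290,300
m=(im[y:Y,x:X].max(2)<75).astype(np.uint8)
k,l,st,ce=cv2.connectedComponentsWithStats(m);i=1+st[1:,4].argmax()
pts=np.argwhere(l==i)[:,::-1].astype(np.int32);r=cv2.minAreaRect(pts)
box=[onz('top',*q,80) for q in cv2.boxPoints(r)+[x,y]];print(st[i],np.mean(box,0))
m_=camera_model('side');W=np.array(m_['world_from_camera'])
def proj(p):
    c=W[:3,:3].T@(np.array(p)-W[:3,3]);return np.array([m_['cx']+m_['fx']*c[0]/-c[2],m_['cy']-m_['fy']*c[1]/-c[2]])
a=cv2.cvtColor(cv2.imread('pics/side0.png'),6).astype(np.float32);b=cv2.cvtColor(cv2.imread('pics/side3.png'),6).astype(np.float32)
for yy in range(-130,-220,-9):
    p=proj((562,yy,85));q=proj((562,yy,80))
    # template matching of a lengthwise patch, subpixel by upsampling
    u,v=p.round().astype(int);k=8
    T=cv2.resize(a[v-8:v+9,u-14:u+15],None,fx=k,fy=k,interpolation=2);S=cv2.resize(b[v-12:v+15,u-18:u+19],None,fx=k,fy=k,interpolation=2)
    R=cv2.matchTemplate(S,T,5);_,c,_,mx=cv2.minMaxLoc(R);d=np.array(mx)/k-4
    print(yy,'shift',d,'corr',round(c,2),'mm down',d[1]/(q-p)[1]*5)
```

```text
[ 16  16  24  37 543] [536.88 148.45  80.  ]
-130 shift [0.   1.88] corr 0.85 mm down 4.713932397014167
-139 shift [1.88 6.  ] corr 0.9 mm down 15.105391727731828
-148 shift [1.88 6.  ] corr 0.89 mm down 15.128610911899376
-157 shift [0.   1.88] corr 0.88 mm down 4.735738731920875
-166 shift [0.   1.88] corr 0.85 mm down 4.744619377955702
-175 shift [2. 6.] corr 0.81 mm down 15.214005520495293
-184 shift [-2.   -2.88] corr 0.8 mm down -7.306421941440318
-193 shift [-2.   -2.88] corr 0.82 mm down -7.324293271819427
-202 shift [-2.12 -3.  ] corr 0.86 mm down -7.66303447807728
-211 shift [-0.12  1.88] corr 0.95 mm down 4.803166694745712
```

The sheet sank about 4.7 mm wherever the match is unambiguous, and the other readings agree once the cap pattern's repeat is taken off. The roller is about 3 mm from where it hung at the start. Handing in.

```bash
python3 -c "
from rig import *
print(finish_job())"
```

```text
the job is handed in; nothing more can be done
None
```

The job is handed in, though the verdict was not shown: I rolled the cap strips home in three passes at about 22 N at most, hung the roller back upright in its stand about 3 mm from its starting place and let go, with the bottles and beaker untouched.

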